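# Set a mini canvas on the table easel and clamp it

## Robot

A 6-joint arm with a two-finger parallel gripper is mounted at the origin on the work surface. World frame = base frame: x ahead of the robot, y to its left, z up, the work surface at z = 0. Lengths are in m, angles in rad, forces in N, time in s.
With the tool pointing down it reaches from about 0.35 to 0.875 m from the base axis. Payload 4.2 kg.
Tool frame: the origin (TCP) lies at the very end of the fingers, on their centre line; the grasp point (between the pads) lies ctrl.grasp_offset behind it (ctrl.grasp_offset is the distance from the TCP to the grasp point, in m); z points along the fingers, y is the line along which they close (so a half turn about z gives the same grasp; the last joint's range is limited). The gripper opens to 87 mm and grips with 3 to 60 N. Pads are 19 mm wide; open, the fingers measure 117 mm over their backs; the gripper's body (75 mm by 190 mm) begins 51 mm behind the grasp point.
Start: joints at [-0.947, 0.385, 0.008, 0, -1.194, -0.259], TCP at [0.223, -0.584, 0.223] pointing down, gripper open.
Joint ranges: [-3.14, 3.14], [-1.21, 2.06], [-1.07, 1.41], [-3.16, 2.05], [-2.99, -0.16], [-3.1, 3.1]. Speed limits (rad/s): [2.79, 2.79, 3.14, 3.14, 3.14, 3.14].

## Interface

Orientations are given as a rotation vector (axis times angle).
In Python, from cell import status, cams, workorder, ctrl gives the robot as it stands.
- The arm moves only by the tool step_arm, never from a script. Its argument "rows" is a list of rows, each a list of 7 numbers: the shift along the tool's x, y, z as a fraction of full scale, then the turn, a rotation vector about the tool's x, y, z as a fraction of full scale, then the gripper's target within -1 to 1 (shut at 1, half-way at 0, fully open at -1). In form: [[tx, ty, tz, wx, wy, wz, gripper], ...]. A call has 1 to 8 rows; each row shifts and turns the commanded pose from where the row before left it, along the tool's axes as they then stand; what a row does not reach is not made up. Full scale, the value 1, is 200 mm for a shift and pi/2 rad for a turn. A row lasts 1/8 s, in which the tool goes at most 62.5 mm and 10.7 degrees, less where a joint would pass 70% of its speed; a pose out of reach is approached as far as the arm can. A call with a number of a shift or a turn outside -1 to 1 is refused whole. A call with a gripper value outside its range is refused whole. The fingers move at their own pace and stop on an object; the grip force is fixed at half the most. Time passes only in rows, so rows that do not move let the fingers close. It gives the time, the measured TCP pose, the force, the opening and the grip force at its end, in the units of the state.
- status.sense(): the state, without advancing time (a new reading comes with each control period).
- cams.get_image(name): name is "side" or "top" or "wrist"; returns a dict with "image" (400x640x3 uint8, red, green, blue), "range_z" (400x640 float32, m along the optical axis (not along the pixel's ray), 0 where there is no reading), "fx", "fy", "cx", "cy" (pixels), "k1" (the pictures are not rectified: a ray, as slopes to the right and down, at radius r is drawn at 1 + k1 r^2 times it, then the intrinsics apply), "pose" (4x4, takes a point from camera to world coordinates); the wrist camera has in their place "hand_eye" (4x4, takes a point from camera to tool coordinates, whose origin is the TCP and whose axes are the flange's). Camera axes: x right, y down, z forward; pixel columns grow to the right and rows downward; lengths in m; the calibration is good to about 2 mm. A picture is of the moment at which its call begins: read the wrist's pose just before it.
- workorder.job_done(): hands the job in; it is judged then, once.
Trained networks look in the newest picture that a camera, given by its name, has taken for a name from the list of things; names that differ only in an ending like _2 or _b are one class to them, and where a whole thing is asked for, a point or a joint stands for the part that bears it (a point fixed in the world has none). Each returns a list of dicts, best first, with "confidence" (0 to 1); they miss things now and then, are a little off and sometimes report something else, mostly with a low value. They report only what shows in the picture. A call takes as long as a camera call. They do not tell look-alikes from the thing itself.
- cams.spot_in(query, camera): "bbox" ([centre column, centre row, width, height] in pixels, round what is visible of it).
- cams.tip_of(query, camera): "point" ([column, row] in pixels: a listed point, or the origin of a listed thing).
The state is a dict: "time": time; "q": joint angles; "qvel": joint speeds; "effort": joint torques, N m; "position": TCP position; "eef_rot": TCP orientation; "wrist_force": force on the tool from outside, world axes, zero at the start; "torque": the same for the moment, N m; "gripper_width": finger opening in m; "grasp_force": force on a finger pad.
Only numpy, scipy, OpenCV 4.12 (cv2) and the standard library are available. Lean on these libraries where they do the work, as an engineer would, in place of code of your own. Each camera call takes 0.05 s, during which the arm holds its last target. There are 200 camera calls.

## Task

Set the little painting that lies on the wooden block upon the small table easel: painted side out, blue sky end uppermost, its lower end resting on the easel's ledge and its back flat on the sloping mast, centred side to side and straight. Slide the red clamp down the mast until it rests on the top end of the painting, so that it holds it, and let go. Do not disturb the mug, the paint bottle or the paint jar.

Things in the scene. Friction and masses are not known exactly. Their poses are not given: they have to be found in the camera images.
- canvas_center (a point): Centre of the mini canvas: a rigid loose box 140 mm long (x), 60 mm wide (y), 18 mm thick (z), about 0.1 kg. The painted face looks along +z (up at the start), striped across its length: +x is the blue sky end (with a white sun), -x the dark brown end. It starts flat on the block, within 5 mm of its middle and nearly along it.
- canvas: The same canvas; origin at the centre of its unpainted back (9 mm below canvas_center along its z), same axes.
- canvas_bottom (a point): Middle of the back edge of the canvas's brown end: 70 mm along -x from the canvas origin, at the back face. Axes as the canvas.
- canvas_top (a point): Middle of the back edge of the canvas's blue end: 70 mm along +x from the canvas origin, at the back face. Axes as the canvas.
- block: Brown wooden drying block, fixed, 100 mm long (x) x 40 mm wide (y) x 40 mm high; origin at the centre of its underside, on the table. The canvas overhangs it by about 10 mm on each long side and 20 mm at each end.
- mast: Sloping bar of the small fixed wooden table easel, 36 mm wide (y), face at z = 0, from x = -20 to 260 mm. Origin: middle of the inner corner of ledge and mast, 75 mm above the table. x runs up the slope (32 degrees above horizontal, rising away from the robot), y along the ledge, z straight out of the face. Seated rightly, the canvas is parallel to these axes with canvas_bottom at this origin.
- ledge (a point): Middle of the ledge's outer lip, on its side facing up the slope, 24 mm out from the mast's face; axes as the mast. The ledge is a bar 130 mm long (y) and 20 mm thick, reaching 24 mm out from the mast.
- easel: The easel's fixed level base: two runners 250 mm long, 128 mm over both, two short posts under the ledge's ends and a rear post under the mast. Origin on the table right below the mast origin. Beside the mast, above the ledge, there is free space for fingers.
- clamp (a joint): Travel of the red clamp down the mast, m: 0 = fully up (its lower face at mast x = 205 mm), 0.075 = fully down (130 mm); with the canvas seated it meets the canvas at about 0.065. It starts between 0 and 0.035, stays where it is left, and slides stiffly (about 2 N).
- clamp_foot (a point): Middle of the lower face of the red clamp, the face that meets the canvas's top end, 9 mm out from the mast's face; axes as the mast. The clamp is a red block reaching 20 mm from here up the slope (its upper face, to be pushed), 46 mm wide (y), standing from 1 to 35 mm out from the mast's face; a small lip 10 mm long overhangs the canvas at 27 to 35 mm out.
- mug_center (a point): White ceramic mug, 80 mm across, 95 mm tall, handle at one side; this point is half-way up. Leave alone.
- paint_bottle_center (a point): Orange paint bottle with blue cap, 56 mm across, 150 mm tall; this point is half-way up. Leave alone.
- paint_jar_center (a point): Red paint jar with black lid, 66 mm across, 85 mm tall; this point is half-way up. Leave alone.
Not all that is in view belongs to the job. There is more than one size of the canvas; the job needs the largest.

How it is judged:
By the outcome, as a careful person would: the job done as asked, in the order asked, and still so for the second after the job is handed in, with the robot touching nothing.
It also fails if it takes over 54 s, if anything falls off the work surface, if the arm or the gripper's body presses on something with over 40 N, if the wrist force passes 120 N, or if a joint passes its speed limit or range.

## Working session

There is one attempt and no reset: what is moved stays moved. The work goes in short steps, Python scripts to look and compute and a tool call to move; the robot and the scene stay as the last step left them, time stands still between calls to the robot, and variables do not carry over. Pictures are saved under pics/ and viewed, at most 10 in all, crops included, and the job is handed in when it is done.

Besides the shell and the picture viewer there is one more tool, called after "Emit:" as a command line: name --pt "numbers of a row" for each row, then --argument value for the rest. step_arm: Moves the arm, as the interface text tells. Shift numbers are shares of 200 mm and turn numbers shares of pi/2 rad, none past 1 either way. Its arguments: {"type":"object","properties":{"rows":{"type":"array"}},"required":["rows"]}

```bash
ls; mkdir -p pics
cat > h.py <<'E'
import numpy as np,cv2
from scipy.spatial.transform import Rotation as R
from cell import status,cams,workorder,ctrl
def T(s):
    M=np.eye(4);M[:3,:3]=R.from_rotvec(s["eef_rot"]).as_matrix();M[:3,3]=s["position"];return M
def grab(n):
    s=status.sense();d=cams.get_image(n)
    d["P"]=np.array(d["pose"]) if "pose" in d else T(s)@np.array(d["hand_eye"]);return d
def ray(d,u,v):
    x=(np.asarray(u,float)-d["cx"])/d["fx"];y=(np.asarray(v,float)-d["cy"])/d["fy"];a,b=x,y
    for _ in range(20):
        f=1+d["k1"]*(a*a+b*b);a,b=x/f,y/f
    return a,b
def pts(d,u,v,z):
    a,b=ray(d,u,v);z=np.asarray(z)
    return np.stack([a*z,b*z,z],-1)@d["P"][:3,:3].T+d["P"][:3,3]
def cloud(d):
    v,u=np.mgrid[0:400,0:640];return pts(d,u,v,d["range_z"])
def at(d,u,v,r=2):
    u,v=int(round(u)),int(round(v));w=d["range_z"][max(0,v-r):v+r+1,max(0,u-r):u+r+1];w=w[w>0]
    return pts(d,u,v,np.median(w)) if w.size else None
def project(d,p):
    M=np.linalg.inv(d["P"]);c=M[:3,:3]@np.asarray(p)+M[:3,3];a,b=c[:2]/c[2];f=1+d["k1"]*(a*a+b*b)
    return np.array([a*f*d["fx"]+d["cx"],b*f*d["fy"]+d["cy"]])
def save(n,im): cv2.imwrite("pics/"+n+".png",im[...,::-1])
E
python3 - <<'E'
from h import *
np.set_printoptions(precision=4,suppress=True)
print(ctrl.grasp_offset,status.sense())
ims=[]
for n in["top","side"]:
    d=grab(n);ims.append(d["image"]);print(n,d["P"][:3,3],d["P"][:3,2],d["fx"])
    for q in["canvas_center","canvas","canvas_bottom","canvas_top","block","mast","ledge","clamp_foot","mug_center","paint_bottle_center","paint_jar_center"]:
        for r in cams.tip_of(q,n)[:3]:
            if r["confidence"]>.2:print(q,round(r["confidence"],2),np.round(r["point"],1),at(d,*r["point"]) if 0<=r["point"][0]<640 and 0<=r["point"][1]<400 else None)
    save(n,d["image"])
E
```

```text
pics
0.0187 {'time': 0.0, 'q': array([-0.9474,  0.3855,  0.0066, -0.0005, -1.194 , -0.2586]), 'qvel': array([-0.0002,  0.0002,  0.0008,  0.0022, -0.0007,  0.0007]), 'effort': array([ -0.0001, -39.066 ,  18.7403,   4.2196,   0.011 ,  -0.0002]), 'position': array([ 0.2228, -0.5833,  0.2215]), 'eef_rot': array([ 0.5695, -3.0891, -0.0033]), 'wrist_force': array([-0.5301, -0.1198,  0.0322]), 'torque': array([ 0.0079,  0.0229, -0.0269]), 'grasp_force': 0.0, 'gripper_width': 0.08696946603309891}
top [0.4867 0.0269 1.5291] [ 0.0613 -0.0047 -0.9981] 442.2779214679268
canvas_center 0.77 [259.5 232.2] [0.4944 0.2268 0.0568]
canvas_center 0.6 [231.4 268.2] [0.3743 0.3356 0.0115]
canvas_center 0.54 [301.6 235.3] [0.4801 0.0892 0.0116]
canvas 0.89 [299.  235.3] [0.4804 0.0995 0.0115]
canvas 0.67 [233.9 270.8] [0.3638 0.3256 0.0107]
canvas 0.66 [259.4 234. ] [0.4878 0.2302 0.0579]
canvas_bottom 0.96 [251.2 249.9] [0.4355 0.2581 0.0577]
canvas_bottom 0.75 [304.3 248.4] [0.4354 0.0837 0.0084]
canvas_bottom 0.69 [225.5 260.2] [0.4021 0.3523 0.0108]
canvas_top 0.77 [267.6 212.5] [0.563  0.2052 0.0004]

[... 1046 characters left out ...]
s_top 0.7 [326.7 253. ] [0.5369 0.1177 0.0032]
canvas_top 0.68 [378.1 307.2] [0.3341 0.3114 0.0126]
mast 0.67 [365.1 178.9] [ 0.4577 -0.2225  0.0805]
ledge 0.81 [368.  172.4] [ 0.4511 -0.2532  0.0926]
ledge 0.71 [382.3 150.8] [ 0.4176 -0.4477  0.0623]
ledge 0.25 [331.7 270.5] [0.4955 0.2342 0.0582]
clamp_foot 0.63 [322.1 158.7] [ 0.6168 -0.1709  0.1905]
clamp_foot 0.58 [330.6 269.7] [0.4988 0.2344 0.0576]
clamp_foot 0.43 [348.2 282.3] [0.437  0.2691 0.0556]
mug_center 0.81 [269.7 219.3] [0.7531 0.0718 0.0823]
paint_bottle_center 0.64 [283.9 328.1] [0.5788 0.4956 0.0946]
paint_bottle_center 0.38 [312.6 263.2] [0.5618 0.2202 0.0603]
paint_jar_center 0.59 [384.9 148. ] [ 0.4061 -0.4462  0.0804]
```

Run:
```python
from h import *
np.set_printoptions(precision=4,suppress=True)
d=grab("top");e=grab("side")
a=cv2.resize(d["image"][140:300,170:490],None,fx=2.4,fy=2.4,interpolation=cv2.INTER_CUBIC)[:, :768]
b=cv2.resize(e["image"][120:340,240:420],None,fx=1,fy=1)
save("zoom",a)
for n,g in(("top",d),("side",e)):
    c=cloud(g)
    m=(abs(c[...,0]-.495)<.12)&(abs(c[...,1]-.235)<.07)&(c[...,2]>.048)&(c[...,2]<.07)&(g["range_z"]>0)
    P=c[m];print(n,"canvas",m.sum(),P.mean(0),P.std(0))
    (cx,cy),(w,h),an=cv2.minAreaRect((P[:,:2]*1000).astype(np.float32));print(cx,cy,w,h,an)
    # easel: mast plane points
    m=(c[...,0]>.44)&(c[...,0]<.72)&(abs(c[...,1]+.2)<.09)&(c[...,2]>.09)&(c[...,2]<.3)&(g["range_z"]>0)
    P=c[m];cen=P[:,:2].mean(0);w,v=np.linalg.eigh(np.cov(P[:,:2].T));print("mast",m.sum(),cen,v[:,1],np.degrees(np.arctan2(*v[::-1,1])))
    for lo in np.arange(.09,.29,.02):
        q=P[(P[:,2]>=lo)&(P[:,2]<lo+.02)]
        if len(q):print(round(lo,2),len(q),q.mean(0),q.min(0),q.max(0))
```

```text
top canvas 769 [0.4933 0.2331 0.0572] [0.037  0.0241 0.0033]
493.4411315917969 233.2623291015625 61.524147033691406 140.82608032226562 62.69453048706055
mast 913 [ 0.5798 -0.1992] [-0.944  -0.3298] -160.74097272308214
0.09 177 [ 0.4924 -0.2299  0.0978] [ 0.4412 -0.2881  0.09  ] [ 0.6412 -0.1657  0.1099]
0.11 122 [ 0.539  -0.2101  0.1202] [ 0.5097 -0.2349  0.11  ] [ 0.6418 -0.1659  0.1299]
0.13 127 [ 0.5658 -0.2027  0.14  ] [ 0.5384 -0.2255  0.1303] [ 0.6372 -0.1673  0.1498]
0.15 35 [ 0.5859 -0.192   0.154 ] [ 0.5748 -0.2132  0.1501] [ 0.6418 -0.1654  0.1697]
0.17 89 [ 0.6289 -0.1819  0.1848] [ 0.5947 -0.2068  0.173 ] [ 0.6464 -0.1615  0.1896]
0.19 336 [ 0.6273 -0.1842  0.201 ] [ 0.5786 -0.2184  0.19  ] [ 0.6815 -0.1533  0.2099]
0.21 27 [ 0.6425 -0.1832  0.2118] [ 0.5926 -0.2139  0.21  ] [ 0.6763 -0.1614  0.2161]
side canvas 737 [0.4944 0.2381 0.0585] [0.0379 0.0251 0.0034]
495.7854919433594 234.6724853515625 65.69095611572266 145.84910583496094 62.437294006347656
mast 688 [ 0.5852 -0.1915] [-0.9366 -0.3504] -159.486555226728
0.09 141 [ 0.5055 -0.2208  0.0979] [ 0.4407 -0.2898  0.09  ] [ 0.645  -0.1623  0.1098]
0.11 94 [ 0.5606 -0.1976  0.1199] [ 0.513  -0.2352  0.1104] [ 0.6536 -0.1627  0.13  ]
0.13 92 [ 0.5819 -0.1917  0.1399] [ 0.5375 -0.2283  0.1302] [ 0.6526 -0.1607  0.1499]
0.15 98 [ 0.6062 -0.182   0.16  ] [ 0.5734 -0.2141  0.1503] [ 0.6509 -0.1534  0.1699]
0.17 68 [ 0.6267 -0.1738  0.1828] [ 0.5979 -0.2077  0.1714] [ 0.6573 -0.1606  0.1898]
0.19 156 [ 0.6299 -0.1782  0.2005] [ 0.584  -0.2214  0.1901] [ 0.6847 -0.151   0.2098]
0.21 39 [ 0.6367 -0.1785  0.2122] [ 0.5935 -0.2113  0.21  ] [ 0.6785 -0.1513  0.217 ]
```

View pics/zoom.png

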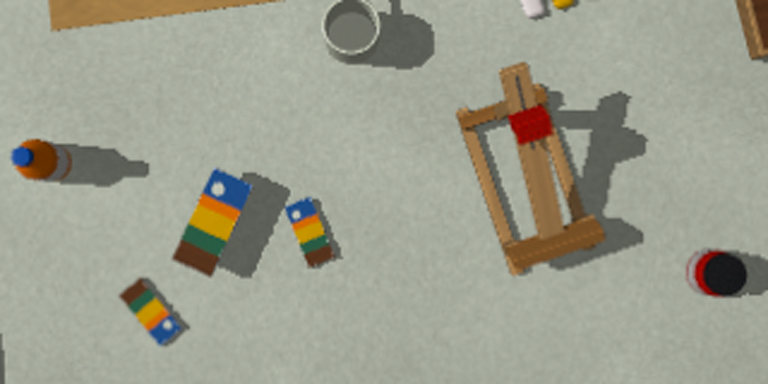

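View pics/side.png

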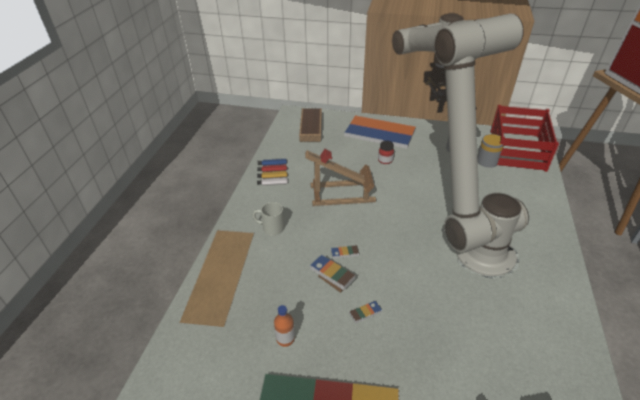

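The job's canvas is the one on the block, at crop (215,220). It is the largest and the raised one, measuring 141×61 mm at z≈0.058. The small look-alikes are at (312,232) and (152,312). The easel is at (535,170) with the red clamp at (530,125). I'll look at the easel from close by first.

```bash
cat >> h.py <<'E'
def down(heading,tilt=0):
    # tool x along -(mast-like x axis of given heading raised by tilt), tool z along -normal
    h=heading;c,s=np.cos(h),np.sin(h);ct,st=np.cos(tilt),np.sin(tilt)
    X=np.array([c*ct,s*ct,st]);Y=np.array([-s,c,0]);Z=np.cross(X,Y)
    return np.stack([-X,Y,-Z],1)
def rows(M0,p,Rm,n,g):
    """n equal body-frame steps from pose M0 to (p,Rm)"""
    r0=R.from_matrix(M0[:3,:3]);rv=(r0.inv()*R.from_matrix(Rm)).as_rotvec();out=[]
    cur=r0;pc=M0[:3,3].copy()
    for i in range(n):
        t=M0[:3,3]+(np.asarray(p)-M0[:3,3])*(i+1)/n
        sh=cur.inv().apply(t-pc)/.2;w=rv/n/(np.pi/2)
        o=np.round(np.r_[sh,w],3);out.append(o.tolist()+[g])
        pc=pc+cur.apply(o[:3]*.2);cur=cur*R.from_rotvec(o[3:]*np.pi/2)
    print("shift mm/row %.1f rot deg/row %.1f"%(np.linalg.norm(np.asarray(p)-M0[:3,3])/n*1e3,np.degrees(np.linalg.norm(rv))/n))
    for o in out:print(o)
    print("resid mm",np.round((pc-p)*1e3,2))
E
python3 - <<'E'
from h import *
np.set_printoptions(precision=4,suppress=True)
d=grab("wrist");print(np.array(d["hand_eye"]),d["fx"],d["cx"],d["cy"])
rows(T(status.sense()),[.50,-.23,.42],down(np.radians(19.5)),8,-1)
E
```

```text
[[ 0.0011 -0.9644 -0.2643  0.0722]
 [ 1.      0.0012 -0.0002  0.0001]
 [ 0.0005 -0.2643  0.9644 -0.163 ]
 [ 0.      0.      0.      1.    ]] 299.66230014452316 313.46662549638614 200.36744022914505
shift mm/row 61.4 rot deg/row 0.2
[-0.241, 0.145, -0.123, 0.0, -0.0, 0.002, -1]
[-0.24, 0.145, -0.124, 0.0, -0.0, 0.002, -1]
[-0.24, 0.147, -0.123, 0.0, -0.0, 0.002, -1]
[-0.239, 0.147, -0.124, 0.0, -0.0, 0.002, -1]
[-0.239, 0.148, -0.123, 0.0, -0.0, 0.002, -1]
[-0.238, 0.148, -0.123, 0.0, -0.0, 0.002, -1]
[-0.238, 0.15, -0.124, 0.0, -0.0, 0.002, -1]
[-0.237, 0.15, -0.123, 0.0, -0.0, 0.002, -1]
resid mm [-0.04  0.04 -0.05]
```

Emit:
step_arm --pt "-0.22 0.14 -0.1 0 0 0.002 -1" --pt "-0.22 0.14 -0.1 0 0 0.002 -1" --pt "-0.22 0.14 -0.1 0 0 0.002 -1" --pt "-0.22 0.14 -0.1 0 0 0.002 -1" --pt "-0.22 0.14 -0.08 0 0 0.002 -1" --pt "-0.22 0.14 -0.06 0 0 0.002 -1" --pt "-0.22 0.14 -0.06 0 0 0.002 -1" --pt "-0.22 0.14 0 0 0 0.002 -1"

```text
time: 2.35
position: [0.4768, -0.2505, 0.3441]
eef_rot: [-0.531, 3.094, -0.002]
wrist_force: [-0.4, -0.5, -0.3]
gripper_width: 0.0869
grasp_force: 0.0
```

Emit:
step_arm --pt "0 0 0 0 0 0 -1" --pt "0 0 0 0 0 0 -1"

```text
time: 2.6
position: [0.4755, -0.2517, 0.3425]
eef_rot: [0.532, -3.096, 0.0]
wrist_force: [0.2, 0.3, 0.4]
gripper_width: 0.0872
grasp_force: 0.0
```

```bash
cat > mast.py <<'E'
from h import *
np.set_printoptions(precision=4,suppress=True)
d=grab("wrist");s=status.sense();print(s["position"],s["q"],s["qvel"].max(),d["P"][:3,3])
save("w1",d["image"])
for q in["mast","ledge","clamp_foot"]:
    for r in cams.tip_of(q,"wrist")[:2]:
        if r["confidence"]>.2:print(q,round(r["confidence"],2),np.round(r["point"],1),at(d,*r["point"]))
c=cloud(d);np.save("c1.npy",c)
ok=(d["range_z"]>0)&(c[...,0]>.5)&(c[...,0]<.57)&(abs(c[...,1]+.21)<.04)&(c[...,2]>.085)&(c[...,2]<.17)
P=c[ok]
t=P[:,0]*.943+P[:,1]*.33
z0=P[:,2]-np.tan(np.radians(32))*t; P=P[abs(z0-np.median(z0))<.012]
for _ in range(3):
    m=P.mean(0);w,v=np.linalg.eigh(np.cov((P-m).T));n=v[:,0]*np.sign(v[2,0]);r=(P-m)@n;P=P[abs(r)<.003]
print("plane",len(P),m,n,"tilt",np.degrees(np.arccos(n[2])),"head",np.degrees(np.arctan2(-n[1],-n[0])),"rms",r.std())
# edges: long axis
psi=np.radians(19.5);ax=np.array([np.cos(psi),np.sin(psi)])
lat=np.array([-ax[1],ax[0]]);u=P[:,:2]@ax;l=P[:,:2]@lat
us,mid,wd=[],[],[]
for a in np.arange(u.min(),u.max()-.005,.005):
    k=(u>=a)&(u<a+.005)
    if k.sum()>10:us.append(a);mid.append((l[k].min()+l[k].max())/2);wd.append(np.ptp(l[k]))
f=np.polyfit(us,mid,1);print("heading",19.5+np.degrees(np.arctan(f[0])),"mid lat",f,np.round(wd,4))
E
python3 mast.py
```

```text
[ 0.4752 -0.2521  0.3426] [-0.1862  0.1733  0.0113  0.0002 -1.409  -1.0455] 0.001615692004476237 [ 0.4075 -0.2756  0.5055]
mast 0.61 [328.1 163.5] [ 0.4598 -0.2352  0.079 ]
mast 0.6 [612.3 244.5] [0.43   0.2402 0.0615]
ledge 0.89 [327.1 155.6] [ 0.4481 -0.2418  0.0944]
clamp_foot 0.66 [324.6 297.2] [ 0.5905 -0.1966  0.2013]
plane 1609 [ 0.5354 -0.2135  0.124 ] [-0.5061 -0.155   0.8484] tilt 31.960925814966874 head 17.026772304508857 rms 0.0007952373034116372
heading 21.455969668941652 mid lat [ 0.0342 -0.3951] [0.0125 0.0264 0.0334 0.0346 0.0346 0.0345 0.0342 0.0341 0.034  0.0352
 0.035  0.035  0.0347 0.0346 0.0344]
```

View pics/w1.png

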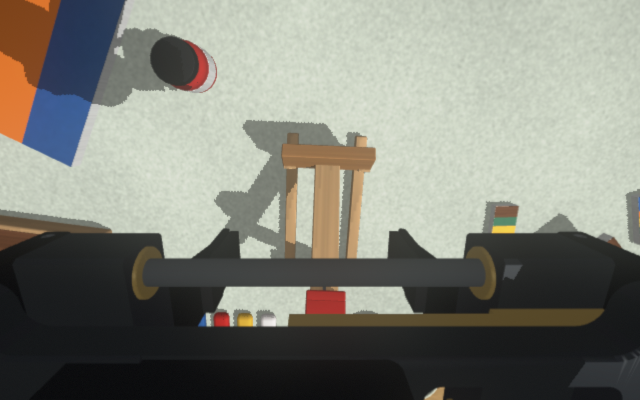

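```bash
cat > fit.py <<'E'
from h import *
np.set_printoptions(precision=4,suppress=True)
c=np.load("c1.npy").reshape(-1,3)
c=c[(c[:,2]>.06)&(c[:,2]<.3)&(c[:,0]>.4)&(c[:,0]<.75)&(abs(c[:,1]+.2)<.13)]
psi=np.radians(20.);th=np.radians(32)
for it in range(4):
    X=np.array([np.cos(psi)*np.cos(th),np.sin(psi)*np.cos(th),np.sin(th)]);Y=np.array([-np.sin(psi),np.cos(psi),0]);Z=np.cross(X,Y)
    q=np.stack([c@X,c@Y,c@Z],1)
    g=(c[:,0]>.51)&(c[:,0]<.57)&(c[:,2]<.17)&(c[:,2]>.1);h=np.median(q[g,2])
    face=q[g&(abs(q[:,2]-h)<.004)];h=np.median(face[:,2])
    led=q[abs(q[:,2]-h-.024)<.005];led=led[led[:,0]<np.median(face[:,0])-.03]
    # heading from ledge edges per column
    ys=np.arange(led[:,1].min()+.01,led[:,1].max()-.01,.005);e=[];lo=[]
    for y in ys:
        k=abs(led[:,1]-y)<.003
        e.append(np.percentile(led[k,0],97) if k.sum()>5 else np.nan);lo.append(np.percentile(led[k,0],3) if k.sum()>5 else np.nan)
    e=np.array(e);lo=np.array(lo);k=~np.isnan(e);f1=np.polyfit(ys[k],e[k],1);f2=np.polyfit(ys[k],lo[k],1)
    xs=np.arange(face[:,0].min()+.015,face[:,0].max()-.005,.004);a=[];b=[]
    for x in xs:
        kk=abs(face[:,0]-x)<.003;a.append(np.percentile(face[kk,1],1));b.append(np.percentile(face[kk,1],99))
    m=(np.array(a)+b)/2;fm=np.polyfit(xs,m,1);w=np.mean(np.array(b)-a)
    dl=-(f1[0]+f2[0])/2*np.cos(th)**0; dm=fm[0]*np.cos(th)
    print("psi",np.degrees(psi),"h",h,"n",len(face),len(led),"ledge hi/lo",f1[0],f2[0],np.nanmedian(e),np.nanmedian(lo),"mast slope",fm[0],"w",w,"ledge ymid",(led[:,1].min()+led[:,1].max())/2,np.ptp(led[:,1]),"mast ymid",np.polyval(fm,xs.mean()))
    psi+=.6*np.arctan(fm[0]*np.cos(th))+.4*np.arctan(-(f1[0]+f2[0])/2*np.cos(th))
x0=(np.nanmedian(e)+np.nanmedian(lo))/2+.010
O=X*x0+Y*np.polyval(fm,xs.mean())+Z*h;print("origin",O,"psi",np.degrees(psi),"x by height .075:",)
r=q-[x0,np.polyval(fm,xs.mean()),h]
cl=r[(r[:,2]>.028)&(r[:,0]>.15)&(abs(r[:,1])<.03)]
print("clamp",len(cl),np.percentile(cl,[1,50,99],axis=0))
E
python3 fit.py
```

```text
psi 20.0 h -0.1228006035904071 n 1395 1330 ledge hi/lo 0.04395526627908459 0.04304853812845387 0.3398650941208873 0.3217358735977861 mast slope -0.0343776032424446 w 0.03448525500223914 ledge ymid -0.3786051035231073 0.1299035615071072 mast ymid -0.3837486443523071
psi 18.152935543805068 h -0.12924868880772103 n 1395 1333 ledge hi/lo 0.018179603772969094 0.013989053037558041 0.35023897805968063 0.33171651304829597 mast slope -0.006796456519097285 w 0.034463665298345166 ledge ymid -0.3676154137041654 0.12967739769876602 mast ymid -0.36953972794718565
psi 17.642202672625707 h -0.13099529831717904 n 1395 1335 ledge hi/lo 0.010718933644503709 0.006364023116883116 0.35299099181425075 0.33439799128087455 mast slope 0.0007881990492522953 w 0.03446325605441884 ledge ymid -0.3645209962416653 0.12962366247614543 mast ymid -0.3655385539911512
psi 17.499173799844197 h -0.13147522333992887 n 1395 1335 ledge hi/lo 0.00856419142311665 0.004230306482042251 0.35372842936678217 0.3351467135176319 mast slope 0.0027439497782838678 w 0.03447518276283281 ledge ymid -0.3636492138775742 0.1296067678447097 mast ymid -0.3644077668913165
origin [ 0.4627 -0.2362  0.0763] psi 17.454835442707164 x by height .075:
clamp 928 [[ 0.1723 -0.0227  0.0329]
 [ 0.1848 -0.0007  0.0351]
 [ 0.1974  0.0215  0.0368]]
```

Run:
```python
from h import *
rows(T(status.sense()),[.55,.205,.30],down(np.radians(-27.3)),9,-1)
```

```text
shift mm/row 51.7 rot deg/row 5.2
[-0.124, 0.226, 0.024, -0.0, 0.0, 0.058, -1]
[-0.102, 0.236, 0.023, -0.0, 0.0, 0.058, -1]
[-0.081, 0.245, 0.024, -0.0, 0.0, 0.058, -1]
[-0.058, 0.251, 0.024, -0.0, 0.0, 0.058, -1]
[-0.035, 0.255, 0.023, -0.0, 0.0, 0.058, -1]
[-0.011, 0.258, 0.024, -0.0, 0.0, 0.058, -1]
[0.011, 0.257, 0.024, -0.0, 0.0, 0.058, -1]
[0.036, 0.255, 0.023, -0.0, 0.0, 0.058, -1]
[0.058, 0.251, 0.024, -0.0, 0.0, 0.058, -1]
resid mm [-0.01 -0.07 -0.01]
```

Emit:
step_arm --pt "-0.12 0.23 0.02 0 0 0.058 -1" --pt "-0.1 0.24 0.02 0 0 0.058 -1" --pt "-0.08 0.245 0.02 0 0 0.058 -1" --pt "-0.06 0.25 0.025 0 0 0.058 -1" --pt "-0.035 0.255 0.025 0 0 0.058 -1" --pt "-0.01 0.26 0.025 0 0 0.058 -1" --pt "0.01 0.26 0.025 0 0 0.058 -1" --pt "0.035 0.255 0.025 0 0 0.058 -1"

```text
time: 3.8
position: [0.5408, 0.1577, 0.3057]
eef_rot: [0.614, 3.08, 0.0]
wrist_force: [0.7, 0.1, -0.5]
gripper_width: 0.0868
grasp_force: 0.0
```

Emit:
step_arm --pt "0.06 0.25 0.02 0 0 0.058 -1" --pt "0 0 0 0 0 0 -1" --pt "0 0 0 0 0 0 -1"

```text
time: 4.18
position: [0.5485, 0.207, 0.3015]
eef_rot: [-0.748, -3.051, 0.001]
wrist_force: [0.5, 0.5, 1.0]
gripper_width: 0.0869
grasp_force: 0.0
```

```bash
cat > can.py <<'E'
from h import *
np.set_printoptions(precision=4,suppress=True)
d=grab("wrist");s=status.sense();print(s["position"],s["q"]);save("w2",d["image"])
for q in["canvas_center","canvas_bottom","canvas_top"]:
    for r in cams.tip_of(q,"wrist")[:2]:
        if r["confidence"]>.2:print(q,round(r["confidence"],2),np.round(r["point"],1),at(d,*r["point"]))
c=cloud(d)
m=(abs(c[...,0]-.495)<.12)&(abs(c[...,1]-.235)<.08)&(c[...,2]>.05)&(c[...,2]<.066)&(d["range_z"]>0)
P=c[m];print(len(P),np.median(P[:,2]),cv2.minAreaRect((P[:,:2]*1000).astype(np.float32)))
# block side / top check
m=(abs(c[...,0]-.495)<.12)&(abs(c[...,1]-.235)<.08)&(c[...,2]>.01)&(c[...,2]<.038)&(d["range_z"]>0);print("below",m.sum(),c[m].mean(0))
E
python3 can.py
```

```text
[0.5485 0.2066 0.3018] [ 0.6365  0.2746  0.0447  0.0002 -1.3409 -2.6887]
canvas_center 0.59 [311.3 129.6] [0.4961 0.2305 0.0592]
canvas_center 0.56 [336.3   5.2] [0.3696 0.3336 0.0131]
canvas_bottom 0.95 [205.5 136.1] [0.4336 0.0878 0.013 ]
canvas_bottom 0.82 [364.7  26.3] [0.408  0.3602 0.0015]
canvas_top 0.61 [512.7 103.8] [0.5765 0.4521 0.1016]
canvas_top 0.58 [254.  178.4] [0.5216 0.1156 0.0015]
4946 0.05950517786848533 ((494.379638671875, 233.32781982421875), (60.18340301513672, 140.30752563476562), 63.59575653076172)
below 8 [0.3764 0.3132 0.0126]
```

View pics/w2.png

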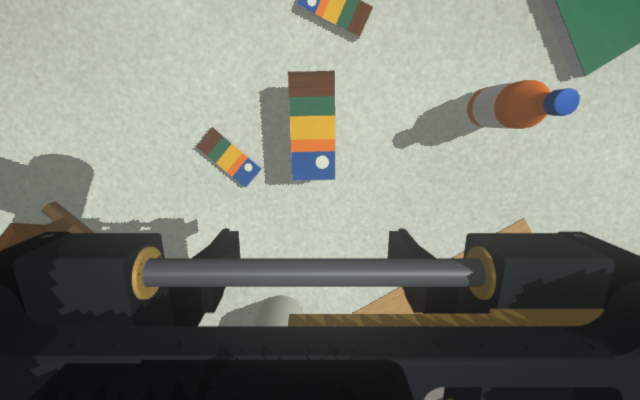

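The job canvas is at (311,125) with its blue end towards the gripper. The look-alikes are at (228,158) and (333,15). I'll align over it and descend.

Run:
```python
from h import *
M=T(status.sense());Rm=down(np.radians(-26.4))
rows(M,[.4944,.2333,.10],Rm,5,-1)
M=np.eye(4);M[:3,:3]=Rm;M[:3,3]=[.4944,.2333,.10];rows(M,[.4944,.2333,.031],Rm,3,-1)
```

```text
shift mm/row 42.2 rot deg/row 0.2
[0.06, -0.001, 0.202, 0.0, 0.0, -0.003, -1]
[0.061, -0.002, 0.202, 0.0, 0.0, -0.003, -1]
[0.06, -0.001, 0.202, 0.0, 0.0, -0.003, -1]
[0.061, -0.0, 0.202, 0.0, 0.0, -0.003, -1]
[0.06, -0.0, 0.202, 0.0, 0.0, -0.003, -1]
resid mm [0.06 0.07 0.09]
shift mm/row 23.0 rot deg/row 0.0
[0.0, 0.0, 0.115, 0.0, 0.0, 0.0, -1]
[0.0, 0.0, 0.115, 0.0, 0.0, 0.0, -1]
[0.0, 0.0, 0.115, 0.0, 0.0, 0.0, -1]
resid mm [ 0.  0. -0.]
```

Emit:
step_arm --pt "0.06 0 0.2 0 0 -0.003 -1" --pt "0.06 0 0.2 0 0 -0.003 -1" --pt "0.06 0 0.2 0 0 -0.003 -1" --pt "0.06 0 0.2 0 0 -0.003 -1" --pt "0.06 0 0.2 0 0 -0.003 -1" --pt "0 0 0 0 0 0 -1" --pt "0 0 0 0 0 0 -1"

```text
time: 5.25
position: [0.4965, 0.2354, 0.1034]
eef_rot: [0.711, 3.058, 0.003]
wrist_force: [0.3, -0.4, -1.4]
gripper_width: 0.0871
grasp_force: 0.0
```

Emit:
step_arm --pt "0 0 0.12 0 0 0 -1" --pt "0 0 0.12 0 0 0 -1" --pt "0 0 0.1 0 0 0 -1" --pt "0 0 0 0 0 0 -1" --pt "0 0 0 0 0 0 -1"

```text
time: 5.88
position: [0.4964, 0.2358, 0.0354]
eef_rot: [0.711, 3.058, 0.004]
wrist_force: [-0.8, -0.7, -0.1]
gripper_width: 0.0871
grasp_force: 0.0
```

Emit:
step_arm --pt "0.004 -0.016 0.02 0 0 0 -1" --pt "0 0 0 0 0 0 -1" --pt "0 0 0 0 0 0 0.3" --pt "0 0 0 0 0 0 1" --pt "0 0 0 0 0 0 1" --pt "0 0 0 0 0 0 1" --pt "0 0 0 0 0 0 1" --pt "0 0 0 0 0 0 1"

```text
time: 6.88
position: [0.4929, 0.2326, 0.0296]
eef_rot: [0.711, 3.06, 0.0]
wrist_force: [0.6, 1.4, -0.2]
gripper_width: 0.0597
grasp_force: 30.0
```

```bash
cat >> h.py <<'E'
PSI=np.radians(17.4);TH=np.radians(32);O=np.array([.4627,-.2362,.0763])
MX=np.array([np.cos(PSI)*np.cos(TH),np.sin(PSI)*np.cos(TH),np.sin(TH)]);MY=np.array([-np.sin(PSI),np.cos(PSI),0]);MZ=np.cross(MX,MY)
def mp(x,y,z): return O+(MX*x+MY*y+MZ*z)/1000
def inm(p): p=np.asarray(p)-O;return np.array([p@MX,p@MY,p@MZ])*1000
E
python3 - <<'E'
from h import *
M=T(status.sense())
Rm=down(PSI,TH)
M2=M.copy();M2[2,3]+=.2
rows(M2,mp(84,0,90-19.4),Rm,14,1)
E
```

```text
shift mm/row 33.0 rot deg/row 3.8
[-0.073, -0.147, 0.017, -0.01, -0.024, -0.034, 1]
[-0.064, -0.15, 0.018, -0.01, -0.024, -0.034, 1]
[-0.056, -0.155, 0.018, -0.01, -0.024, -0.034, 1]
[-0.046, -0.157, 0.017, -0.01, -0.024, -0.034, 1]
[-0.038, -0.159, 0.016, -0.01, -0.024, -0.034, 1]
[-0.028, -0.162, 0.015, -0.01, -0.024, -0.034, 1]
[-0.019, -0.163, 0.013, -0.01, -0.024, -0.034, 1]
[-0.01, -0.164, 0.011, -0.01, -0.024, -0.034, 1]
[-0.001, -0.165, 0.009, -0.01, -0.024, -0.034, 1]
[0.009, -0.164, 0.006, -0.01, -0.024, -0.034, 1]
[0.017, -0.164, 0.003, -0.01, -0.024, -0.034, 1]
[0.026, -0.163, -0.001, -0.01, -0.024, -0.034, 1]
[0.035, -0.161, -0.004, -0.01, -0.024, -0.034, 1]
[0.043, -0.158, -0.008, -0.01, -0.024, -0.034, 1]
resid mm [-0.12  0.07 -0.03]
```

Emit:
step_arm --pt "0 0 -0.1 0 0 0 1" --pt "0 0 -0.2 0 0 0 1" --pt "0 0 -0.25 0 0 0 1" --pt "0 0 -0.25 0 0 0 1" --pt "0 0 -0.2 0 0 0 1" --pt "0 0 0 0 0 0 1" --pt "0 0 0 0 0 0 1"

```text
time: 7.75
position: [0.4918, 0.2319, 0.2282]
eef_rot: [-0.712, -3.058, 0.002]
wrist_force: [-2.0, -0.7, -1.8]
gripper_width: 0.0599
grasp_force: 30.0
```

Run:
```python
from h import *
np.set_printoptions(precision=4,suppress=True)
d=grab("wrist");save("w3",d["image"]);s=status.sense();M=T(s);print(s["position"],s["gripper_width"])
c=cloud(d);q=(c-M[:3,3])@M[:3,:3]*1000  # tool frame
m=(abs(q[...,1])<34)&(abs(q[...,0])<90)&(q[...,2]<0)&(q[...,2]>-45)&(d["range_z"]>0)
P=q[m];im=d["image"][m].astype(int)
print(len(P),P.min(0),P.max(0),np.median(P,0))
f=P[(P[:,2]>-33)&(P[:,2]<-24)&(P[:,0]>20)]
print(len(f),np.percentile(f,[1,50,99],axis=0),cv2.minAreaRect(f[:,:2].astype(np.float32)) if len(f) else 0)
```

```text
[0.4917 0.2318 0.2277] 0.059857188514391715
20836 [-25.2571 -33.9754 -44.9984] [ 69.1256  33.9924 -12.727 ] [ 34.3817  -0.0052 -30.4564]
13969 [[ 20.519  -28.868  -31.8728]
 [ 46.3188  -0.0303 -30.4481]
 [ 68.6132  29.2251 -28.933 ]] ((44.497596740722656, 0.17397689819335938), (60.204193115234375, 48.98700714111328), 89.96094512939453)
```

View pics/w3.png

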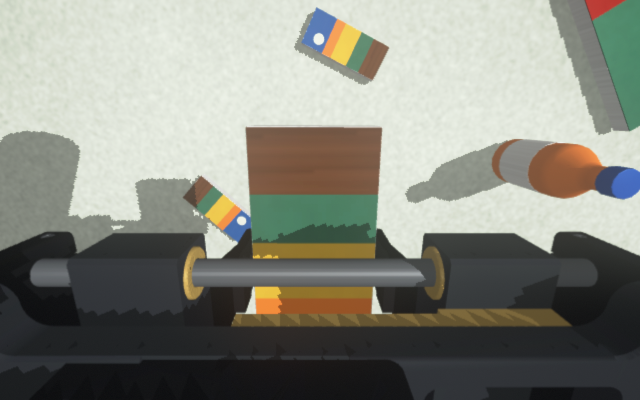

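The canvas is held square, with the brown end towards the robot at (313,130). Next I carry it over the easel.

Emit:
step_arm --pt "-0.073 -0.147 0.017 -0.01 -0.024 -0.034 1" --pt "-0.064 -0.15 0.018 -0.01 -0.024 -0.034 1" --pt "-0.056 -0.155 0.018 -0.01 -0.024 -0.034 1" --pt "-0.046 -0.157 0.017 -0.01 -0.024 -0.034 1" --pt "-0.038 -0.159 0.016 -0.01 -0.024 -0.034 1" --pt "-0.028 -0.162 0.015 -0.01 -0.024 -0.034 1" --pt "-0.019 -0.163 0.013 -0.01 -0.024 -0.034 1" --pt "-0.01 -0.164 0.011 -0.01 -0.024 -0.034 1"

```text
time: 8.8
position: [0.4924, -0.0309, 0.1995]
eef_rot: [0.033, 2.824, 0.075]
wrist_force: [-0.4, 0.2, -1.8]
gripper_width: 0.0595
grasp_force: 30.0
```

Emit:
step_arm --pt "0 -0.165 0.009 -0.01 -0.024 -0.034 1" --pt "0.009 -0.164 0.006 -0.01 -0.024 -0.034 1" --pt "0.017 -0.164 0.003 -0.01 -0.024 -0.034 1" --pt "0.026 -0.163 -0.001 -0.01 -0.024 -0.034 1" --pt "0.035 -0.161 -0.004 -0.01 -0.024 -0.034 1" --pt "0.043 -0.158 -0.008 -0.01 -0.024 -0.034 1" --pt "0 0 0 0 0 0 1" --pt "0 0 0 0 0 0 1"

```text
time: 9.8
position: [0.4934, -0.2258, 0.179]
eef_rot: [-0.4, 2.561, 0.125]
wrist_force: [0.3, 0.1, -1.9]
gripper_width: 0.0598
grasp_force: 30.0
```

```bash
cat > chk.py <<'E'
from h import *
import sys
np.set_printoptions(precision=3,suppress=True)
s=status.sense();M=T(s);Rm=down(PSI,TH)
print("t",s["time"],"tcp in mast",inm(M[:3,3]),"canvas ctr(-1,-20.)",inm(M[:3,3]+M[:3,:3]@[-.001,0,-.0200]))
print("rot err tool (deg)",np.degrees((R.from_matrix(M[:3,:3]).inv()*R.from_matrix(Rm)).as_rotvec()),"F",s["wrist_force"]@np.stack([MX,MY,MZ],1),s["gripper_width"],s["grasp_force"])
E
python3 chk.py
python3 - <<'E'
from h import *
np.set_printoptions(precision=3,suppress=True)
d=grab("wrist");save("w4",d["image"]);np.save("c4.npy",cloud(d))
c=cloud(d)[d["range_z"]>0];q=np.stack([(c-O)@MX,(c-O)@MY,(c-O)@MZ],1)*1000
k=(abs(q[:,2]-24)<5)&(abs(q[:,1])<80)&(q[:,0]<15)&(q[:,0]>-40)
f=q[k];print("ledge top",len(f),np.percentile(f,[2,50,98],axis=0),cv2.minAreaRect(f[:,:2].astype(np.float32)))
E
```

```text
t 9.8 tcp in mast [81.901  0.715 69.906] canvas ctr(-1,-20.) [82.97   0.488 89.901]
rot err tool (deg) [ 0.659 -0.197  0.159] F [-0.755 -0.009 -1.723] 0.05984627963642007 29.99998413026333
ledge top 6386 [[-20.467 -60.882  22.17 ]
 [-10.877   0.193  24.135]
 [ -1.189  62.664  25.578]] ((-11.00335693359375, 0.974761962890625), (130.37115478515625, 20.300867080688477), 89.71116638183594)
```

View pics/w4.png

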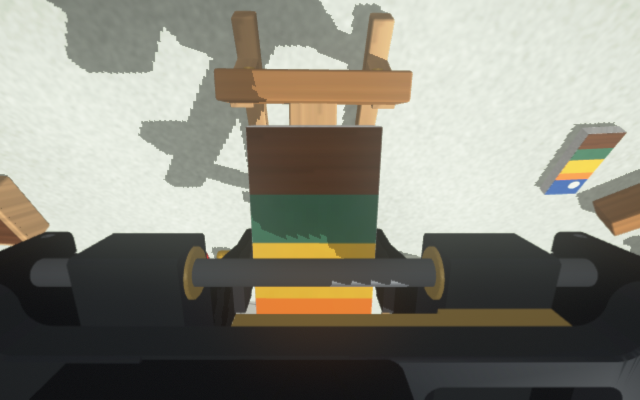

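Emit:
step_arm --pt "0 0 0.09 0.002 -0.001 0.001 1" --pt "0 0 0.09 0.003 0 0.001 1" --pt "0 0 0.09 0.002 -0.001 0 1" --pt "0 0 0.08 0 0 0 1" --pt "0 0 0 0 0 0 1" --pt "0 0 0 0 0 0 1" --pt "0 0 0 0 0 0 1"

```text
time: 10.72
position: [0.53, -0.2151, 0.1221]
eef_rot: [-0.393, 2.553, 0.109]
wrist_force: [-0.2, 0.4, -1.6]
gripper_width: 0.0594
grasp_force: 30.0
```

```bash
python3 chk.py
python3 - <<'E'
from h import *
np.set_printoptions(precision=2,suppress=True)
d=grab("wrist")
c=cloud(d)[d["range_z"]>0];q=np.stack([(c-O)@MX,(c-O)@MY,(c-O)@MZ],1)*1000
k=(abs(q[:,2]-24)<6)&(abs(q[:,1])<80)&(q[:,0]<0.5)&(q[:,0]>-40)
f=q[k];print("ledge",len(f),np.percentile(f,[1,50,99],axis=0),cv2.minAreaRect(f[:,:2].astype(np.float32)))
k=(abs(q[:,2]-25)<7)&(abs(q[:,1])<36)&(q[:,0]<45)&(q[:,0]>6)
f=q[k];print("canvas",len(f),np.percentile(f,[1,50,99],axis=0),cv2.minAreaRect(f[:,:2].astype(np.float32)))
A=np.c_[f[:,:2],np.ones(len(f))];print("tilt",np.linalg.lstsq(A,f[:,2],rcond=None)[0])
E
```

```text
t 10.725 tcp in mast [84.081  0.023  1.454] canvas ctr(-1,-20.) [85.007  0.067 21.458]
rot err tool (deg) [-0.122  0.211  0.118] F [-0.903  0.474 -1.315] 0.059438243428796576 29.99973745085299
ledge 15043 [[-20.7  -61.84  20.82]
 [-10.91   0.68  24.12]
 [ -0.99  63.8   25.74]] ((-11.084329605102539, 0.8484878540039062), (129.99464416503906, 20.529254913330078), 89.60327911376953)
canvas 8269 [[ 15.43 -28.81  20.19]
 [ 29.25   0.44  31.05]
 [ 44.7   29.32  31.97]] ((30.199159622192383, 0.24845504760742188), (29.713809967041016, 60.48751449584961), 0.12560980021953583)
tilt [ 0.03  0.   29.95]
```

Emit:
step_arm --pt "0.03 0.001 0.03 0 0 0.003 1" --pt "0.02 0.001 0.02 0 0 0.002 1" --pt "0 0 0 0 0 0 1" --pt "0 0 0 0 0 0 1"

```text
time: 11.28
position: [0.5268, -0.2155, 0.1076]
eef_rot: [-0.383, 2.556, 0.113]
wrist_force: [0.4, 0.3, -0.5]
gripper_width: 0.0599
grasp_force: 30.0
```

```bash
python3 chk.py
```

```text
t 11.275 tcp in mast [73.69   0.594 -9.196] canvas ctr(-1,-20.) [74.637  0.616 10.806]
rot err tool (deg) [-0.079  0.154 -0.351] F [ 0.117  0.125 -0.683] 0.05994299631914966 29.999782601371408
```

Emit:
step_arm --pt "0.02 0 0.003 0 0 0 1" --pt "0.005 0 0.002 0 0 0 1" --pt "0 0 0 0 0 0 1" --pt "0 0 0 0 0 0 1"

```text
time: 11.78
position: [0.5233, -0.2164, 0.1041]
eef_rot: [-0.383, 2.556, 0.113]
wrist_force: [-0.1, 1.5, -1.4]
gripper_width: 0.0598
grasp_force: 30.0
```

```bash
python3 chk.py
```

```text
t 11.775 tcp in mast [ 68.772   0.749 -10.155] canvas ctr(-1,-20.) [69.715  0.769  9.847]
rot err tool (deg) [-0.074  0.162 -0.345] F [-0.467  1.463 -1.334] 0.05982551779418955 29.999852925539017
```

Nearly there. I continue in small steps to contact.

Emit:
step_arm --pt "0.005 0 0.003 0 0 0 1" --pt "0 0 0 0 0 0 1"

```text
time: 12.02
position: [0.5227, -0.2166, 0.103]
eef_rot: [-0.383, 2.556, 0.113]
wrist_force: [-1.0, 1.0, -1.2]
gripper_width: 0.0596
grasp_force: 30.0
```

```bash
python3 chk.py
```

```text
t 12.025 tcp in mast [ 67.685   0.782 -10.837] canvas ctr(-1,-20.) [68.631  0.8    9.166]
rot err tool (deg) [-0.069  0.155 -0.352] F [-1.137  1.198 -0.648] 0.05957919159183285 29.999816855415702
```

Emit:
step_arm --pt "0.004 0 0.003 0 0 0 1" --pt "0 0 0 0 0 0 1"

```text
time: 12.28
position: [0.5228, -0.2166, 0.1028]
eef_rot: [-0.383, 2.555, 0.113]
wrist_force: [-1.0, 0.9, 3.1]
gripper_width: 0.0596
grasp_force: 30.0
```

```bash
python3 chk.py
```

```text
t 12.275 tcp in mast [ 67.636   0.746 -11.058] canvas ctr(-1,-20.) [68.558  0.769  8.946]
rot err tool (deg) [-0.082  0.223 -0.336] F [1.089 1.185 3.029] 0.05959790519471817 30.000814832746983
```

Emit:
step_arm --pt "0.005 0 0.005 0 0 0 1" --pt "0 0 0 0 0 0 1"

```text
time: 12.52
position: [0.5229, -0.2166, 0.1028]
eef_rot: [-0.383, 2.553, 0.113]
wrist_force: [-4.4, 2.8, 10.7]
gripper_width: 0.0598
grasp_force: 30.0
```

```bash
python3 chk.py
cat > look.py <<'E'
from h import *
import sys
np.set_printoptions(precision=2,suppress=True)
d=grab("wrist");save(sys.argv[1],d["image"])
c=cloud(d)[d["range_z"]>0];q=np.stack([(c-O)@MX,(c-O)@MY,(c-O)@MZ],1)*1000
k=(abs(q[:,2]-23)<6)&(abs(q[:,1])<80)&(q[:,0]<-4)&(q[:,0]>-40)
f=q[k];print("ledge",len(f),np.percentile(f,[1,50,99],axis=0),cv2.minAreaRect(f[:,:2].astype(np.float32)))
k=(abs(q[:,2]-19)<4)&(abs(q[:,1])<34)&(q[:,0]<45)&(q[:,0]>5)
f=q[k];print("canvas",len(f),np.percentile(f,[1,50,99],axis=0),cv2.minAreaRect(f[:,:2].astype(np.float32)))
A=np.c_[f[:,:2],np.ones(len(f))];print("tilt",np.linalg.lstsq(A,f[:,2],rcond=None)[0])
E
python3 look.py w5
```

```text
t 12.525 tcp in mast [ 67.686   0.715 -11.082] canvas ctr(-1,-20.) [68.573  0.744  8.923]
rot err tool (deg) [-0.096  0.324 -0.299] F [ 2.843  4.029 10.872] 0.05980494367920559 30.00459705479443
ledge 14060 [[-20.92 -61.89  22.31]
 [-12.67   0.36  24.16]
 [ -4.16  63.78  25.74]] ((-12.526874542236328, 0.9948539733886719), (129.7729949951172, 17.203519821166992), 89.81477355957031)
canvas 11246 [[  5.38 -27.72  17.44]
 [ 23.8    1.43  18.86]
 [ 44.51  30.42  20.24]] ((24.999340057373047, 1.2063274383544922), (39.9980583190918, 60.545135498046875), 0.00028854302945546806)
tilt [ 0.   -0.   18.84]
```

View pics/w5.png

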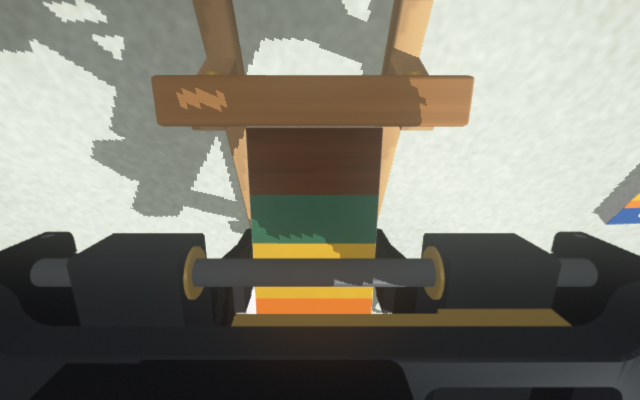

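The canvas is seated: brown end at row 127 against the ledge, lying flat and centred. I release and retreat.

Emit:
step_arm --pt "0 0 0 0 0 0 -1" --pt "0 0 0 0 0 0 -1" --pt "0 0 0 0 0 0 -1" --pt "0 0 0 0 0 0 -1" --pt "0 0 -0.05 0 0 0 -1" --pt "0 0 -0.15 0 0 0 -1" --pt "0 0 -0.2 0 0 0 -1" --pt "0 0 -0.2 0 0 0 -1"

```text
time: 13.58
position: [0.46, -0.2359, 0.2037]
eef_rot: [-0.383, 2.556, 0.113]
wrist_force: [0.4, -1.4, 0.1]
gripper_width: 0.0871
grasp_force: 0.0
```

Emit:
step_arm --pt "0 0 -0.15 0 0 0 0.95" --pt "0 0 0 0 0 0 1" --pt "0 0 0 0 0 0 1"

```text
time: 13.95
position: [0.4454, -0.2402, 0.2273]
eef_rot: [-0.382, 2.556, 0.114]
wrist_force: [-0.1, 0.1, 0.2]
gripper_width: 0.0647
grasp_force: 0.0
```

```bash
python3 chk.py; python3 look.py w6
python3 - <<'E'
from h import *
np.set_printoptions(precision=2,suppress=True)
d=grab("top");a=d["image"][170:260,350:440];save("t6",cv2.resize(a,None,fx=6,fy=6,interpolation=cv2.INTER_CUBIC))
for n in("wrist","top","side"):
    d=grab(n);c=cloud(d);I=d["image"].astype(int);m=(d["range_z"]>0)&(I[...,0]>90)&(I[...,1]<60)&(I[...,2]<60)
    c=c[m];q=np.stack([(c-O)@MX,(c-O)@MY,(c-O)@MZ],1)*1000
    q=q[(abs(q[:,1])<40)&(q[:,0]>120)&(q[:,0]<240)&(q[:,2]>-5)&(q[:,2]<45)]
    if len(q):
        print(n,len(q),np.percentile(q,[1,50,99],axis=0))
        t=q[q[:,2]>30]
        if len(t):print("front",len(t),np.percentile(t,[1,50,99],axis=0))
E
```

```text
t 13.95 tcp in mast [ 65.075   1.367 137.451] canvas ctr(-1,-20.) [ 66.024   1.376 157.454]
rot err tool (deg) [-0.046  0.146 -0.388] F [0.003 0.096 0.176] 0.06474746857635971 0.0
ledge 2829 [[-20.32 -62.29  22.36]
 [-12.39  -0.25  24.18]
 [ -4.14  64.27  25.9 ]] ((-12.095050811767578, 1.0442352294921875), (129.77833557128906, 16.236629486083984), 89.74667358398438)
canvas 2759 [[  5.7  -27.85  17.21]
 [ 24.34   1.39  18.87]
 [ 44.77  30.65  20.44]] ((25.0003662109375, 1.4624061584472656), (39.97227478027344, 60.03846740722656), 0.04354005679488182)
tilt [ 0.   -0.   18.81]
wrist 814 [[171.21 -20.77   3.14]
 [179.14  -0.34  34.48]
 [184.05  20.98  36.75]]
front 579 [[171.15 -20.73  30.19]
 [175.99  -0.33  35.  ]
 [184.16  20.97  36.82]]
top 204 [[172.17 -22.83   0.4 ]
 [194.57   0.57  30.71]
 [202.33  22.75  37.91]]
front 110 [[172.17 -22.81  30.46]
 [187.02  -0.69  33.56]
 [199.72  22.43  38.53]]
side 18 [[189.84  -3.51  12.28]
 [199.46  10.67  33.34]
 [204.96  28.93  39.68]]
front 11 [[189.68  -3.72  31.7 ]
 [196.41  11.48  35.43]
 [201.9   29.29  39.87]]
```

View pics/w6.png

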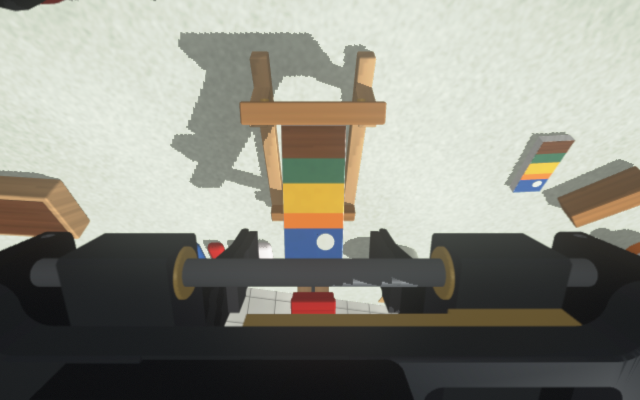

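The canvas is still seated after release: its end lies along the ledge at row 125, and the blue end with the sun is uppermost at (315,243). The clamp is at (313,302) with its upper face at mast x≈202 mm. I'll move above it with closed fingers.

Emit:
step_arm --pt "-0.15 0 0.03 0 0 -0.002 1" --pt "-0.2 0 0.03 0 0 -0.002 1" --pt "-0.2 0 0.03 0 0 0 1" --pt "-0.15 0 0.03 0 0 0 1" --pt "-0.11 0 0.03 0 0 0 1" --pt "0 0 0 0 0 0 1" --pt "0 0 0 0 0 0 1" --pt "0 0 0 0 0 0 1"

```text
time: 15.2
position: [0.5913, -0.1952, 0.2881]
eef_rot: [-0.39, 2.556, 0.111]
wrist_force: [-0.3, -0.6, -0.3]
gripper_width: 0.0005
grasp_force: 0.0
```

```bash
python3 chk.py
```

```text
t 15.2 tcp in mast [226.651   0.632 108.088] canvas ctr(-1,-20.) [227.612   0.654 128.09 ]
rot err tool (deg) [-0.063  0.113 -0.033] F [-0.536 -0.5   -0.018] 0.0005453926612517327 0.0
```

Emit:
step_arm --pt "0 0 0.15 0 0 0 1" --pt "0 0 0.15 0 0 0 1" --pt "0 0 0.12 0 0 0 1" --pt "0 0 0.07 0 0 0 1" --pt "0 0 0 0 0 0 1" --pt "0 0 0 0 0 0 1"

```text
time: 15.95
position: [0.6419, -0.1799, 0.2067]
eef_rot: [-0.391, 2.553, 0.11]
wrist_force: [1.0, 0.6, -0.3]
gripper_width: 0.0006
grasp_force: 0.0
```

```bash
python3 chk.py
```

```text
t 15.95 tcp in mast [228.423   0.135  11.03 ] canvas ctr(-1,-20.) [229.343   0.179  31.034]
rot err tool (deg) [-0.126  0.229  0.035] F [ 0.859  0.282 -0.853] 0.0005599188466186812 0.0
```

Emit:
step_arm --pt "0.05 0 0.005 0 0 0 1" --pt "0.05 0 0 0 0 0 1" --pt "0.05 0 0 0 0 0 1" --pt "0.05 0 0 0 0 0 1" --pt "0.03 0 0 0 0 0 1" --pt "0 0 0 0 0 0 1" --pt "0 0 0 0 0 0 1"

```text
time: 16.82
position: [0.6047, -0.191, 0.1795]
eef_rot: [-0.391, 2.556, 0.112]
wrist_force: [0.3, 0.1, -0.0]
gripper_width: 0.0007
grasp_force: 0.0
```

```bash
python3 chk.py
```

```text
t 16.825 tcp in mast [181.068   0.633   8.576] canvas ctr(-1,-20.) [182.042   0.645  28.577]
rot err tool (deg) [-0.035  0.073 -0.009] F [ 0.209  0.002 -0.169] 0.0006964587943182417 0.0
```

Emit:
step_arm --pt "0.02 0 0 0 0 0 1" --pt "0.02 0 0 0 0 0 1" --pt "0 0 0 0 0 0 1"

```text
time: 17.2
position: [0.5985, -0.1931, 0.1757]
eef_rot: [-0.391, 2.555, 0.111]
wrist_force: [1.6, -0.1, 0.2]
gripper_width: 0.0006
grasp_force: 0.4
```

```bash
python3 chk.py;python3 - <<'E'
from h import *
np.set_printoptions(precision=2,suppress=True)
d=grab("wrist");c=cloud(d);I=d["image"].astype(int);m=(d["range_z"]>0)&(I[...,0]>90)&(I[...,1]<60)&(I[...,2]<60)
c=c[m];q=np.stack([(c-O)@MX,(c-O)@MY,(c-O)@MZ],1)*1000
q=q[(abs(q[:,1])<40)&(q[:,0]>100)&(q[:,0]<240)&(q[:,2]>-5)&(q[:,2]<45)]
print(len(q),np.percentile(q,[1,50,99],axis=0) if len(q) else 0);save("w7",d["image"])
E
```

```text
t 17.2 tcp in mast [173.457   0.544   8.801] canvas ctr(-1,-20.) [174.413   0.565  28.803]
rot err tool (deg) [-0.062  0.128 -0.001] F [ 1.351 -0.59  -0.628] 0.0005594839654277588 0.36277499981224537
4708 [[132.58 -21.13  31.13]
 [144.34   0.56  35.17]
 [160.83  21.72  36.63]]
```

Emit:
step_arm --pt "0.01 0 0 0 0 0 1" --pt "0 0 0 0 0 0 1"

```text
time: 17.5
position: [0.5971, -0.1935, 0.1748]
eef_rot: [-0.391, 2.555, 0.111]
wrist_force: [1.6, 0.2, -0.0]
gripper_width: 0.0003
grasp_force: 0.6
```

```bash
python3 chk.py
```

```text
t 17.5 tcp in mast [171.772   0.548   8.868] canvas ctr(-1,-20.) [172.719   0.572  28.871]
rot err tool (deg) [-0.068  0.153  0.007] F [ 1.315 -0.226 -0.83 ] 0.0002790737546899373 0.6302919611334801
```

View pics/w7.png

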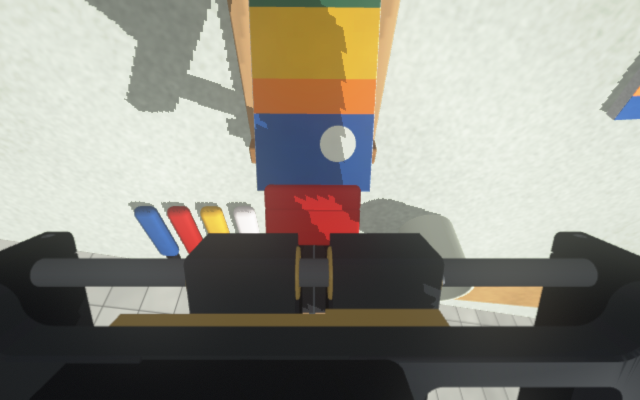

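The clamp's lip (312,187) is over the blue end, with the foot about 2 mm away. I take fine steps until the force rises.

Emit:
step_arm --pt "0.006 0 0 0 0 0 1" --pt "0 0 0 0 0 0 1"

```text
time: 17.75
position: [0.5961, -0.1938, 0.1742]
eef_rot: [-0.391, 2.555, 0.111]
wrist_force: [1.3, 0.3, 0.6]
gripper_width: 0.0007
grasp_force: 0.7
```

Emit:
step_arm --pt "0.006 0 0 0 0 0 1" --pt "0 0 0 0 0 0 1"

```text
time: 18.0
position: [0.5954, -0.1941, 0.1738]
eef_rot: [-0.391, 2.554, 0.111]
wrist_force: [2.7, 0.8, -0.2]
gripper_width: 0.0004
grasp_force: 1.2
```

Emit:
step_arm --pt "0.005 0 0 0 0 0 1" --pt "0 0 0 0 0 0 1"

```text
time: 18.25
position: [0.5954, -0.1941, 0.1738]
eef_rot: [-0.39, 2.553, 0.111]
wrist_force: [3.1, 2.5, 0.5]
gripper_width: 0.0006
grasp_force: 2.3
```

```bash
python3 chk.py
```

```text
t 18.25 tcp in mast [169.703   0.491   8.944] canvas ctr(-1,-20.) [170.606   0.527  28.949]
rot err tool (deg) [-0.102  0.278  0.02 ] F [ 3.427  1.442 -1.558] 0.0005971137929288673 2.258326919702087
```

Emit:
step_arm --pt "0.005 0 0 0 0 0 1" --pt "0 0 0 0 0 0 1"

```text
time: 18.5
position: [0.5953, -0.1942, 0.1738]
eef_rot: [-0.39, 2.551, 0.11]
wrist_force: [6.3, 4.3, 1.7]
gripper_width: 0.0004
grasp_force: 3.1
```

Emit:
step_arm --pt "-0.03 0 0 0 0 0 1" --pt "-0.04 0 0 0 0 0 1" --pt "0 0 -0.1 0 0 0 1" --pt "0 0 -0.25 0 0 0 1" --pt "0 0 -0.25 0 0 0 1" --pt "0.05 0 -0.2 0 0 0 1" --pt "0 0 0 0 0 0 1" --pt "0 0 0 0 0 0 1"

```text
time: 19.5
position: [0.5148, -0.2188, 0.31]
eef_rot: [-0.39, 2.555, 0.111]
wrist_force: [0.6, 0.3, -1.1]
gripper_width: 0.0005
grasp_force: 0.0
```

```bash
python3 look.py w8
python3 - <<'E'
from h import *
np.set_printoptions(precision=2,suppress=True)
d=grab("wrist");c=cloud(d);I=d["image"].astype(int);m=(d["range_z"]>0)&(I[...,0]>90)&(I[...,1]<60)&(I[...,2]<60)
c=c[m];q=np.stack([(c-O)@MX,(c-O)@MY,(c-O)@MZ],1)*1000
q=q[(abs(q[:,1])<40)&(q[:,0]>100)&(q[:,0]<240)&(q[:,2]>-5)&(q[:,2]<45)]
print(len(q),np.percentile(q,[1,50,99],axis=0) if len(q) else 0)
t=grab("top");a=cv2.resize(t["image"][150:280,180:500],None,fx=2.4,fy=2.4,interpolation=cv2.INTER_CUBIC)
b=cv2.resize(d["image"],(384,240));save("end",np.vstack([a,np.hstack([b,np.zeros((240,384,3),np.uint8)])]))
for q in["mug_center","paint_bottle_center","paint_jar_center"]:
    r=cams.tip_of(q,"top")[:1]
    if r:print(q,r[0]["point"])
E
```

```text
ledge 20 [[ -4.43 -49.25  22.08]
 [ -4.06  19.55  23.1 ]
 [ -4.    64.75  23.33]] ((-4.120816707611084, 7.417045593261719), (0.4158710837364197, 116.80178833007812), 0.11334813386201859)
canvas 2969 [[  5.27 -28.01  16.89]
 [ 24.32   1.52  18.78]
 [ 44.32  30.53  20.62]] ((24.998302459716797, 1.2883186340332031), (60.12139892578125, 39.99477767944336), 89.99195861816406)
tilt [ 0.   -0.   18.72]
11 [[129.44  -4.81  32.39]
 [129.6    2.86  34.35]
 [129.81  12.6   35.91]]
mug_center [316.3, 155.2]
paint_bottle_center [183.1, 208.5]
paint_jar_center [470.6, 250.7]
```

View pics/end.png

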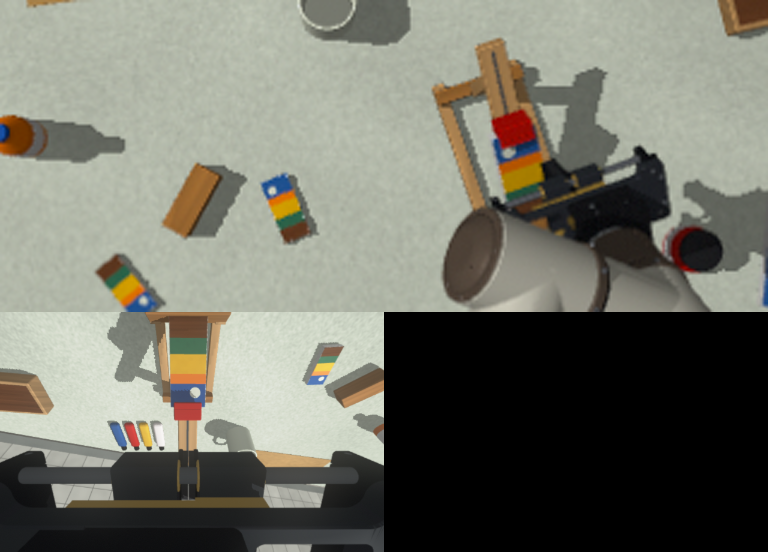

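The canvas is seated straight, and the clamp's lip is at 129.5 mm, so its foot is on the canvas top. The mug, bottle and jar haven't moved, and the arm is clear.

```bash
python3 -c "
from h import *
print(workorder.job_done())"
```

```text
the job is handed in; nothing more can be done
None
```

The painting is on the easel, straight, centred and blue end up, with the red clamp pushed down onto its top end and the arm clear; I handed the job in at about 20 s, with the mug, paint bottle and paint jar left untouched.

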